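# Shift a gated drive lever from park to run

## Task

Two lever boxes stand on the bench. On the one with the yellow ball knob, shift the lever out of its near notch (red dot) and follow the zigzag gate - away, across, away, back across - until it is fully home in the far notch (green dot), then let go. Leave the lever with the blue knob where it is.

Things in the scene. Friction and masses are not known exactly. Their poses are not given: they have to be found in the camera images.
- selector: White lever box with the YELLOW knob, 130 x 114 mm, fixed; gate plate on top, 105 mm above the bench. Origin: centre of its underside, bench height; x away from the robot (yaw within 0.35 rad), y left, z up. Zigzag slot, as path of the ball centre in x, y mm here: near notch (red dot) -35, 25; then corners 0, 25; 0, -25; 35, -25; far notch (green dot) 35, 25. Boxes may swap places.
- selector_knob (a point): Centre of the yellow ball knob, 34 mm across, atop a 9 mm steel stem. The lever tilts along the box's x and y about a pivot 165 mm below the ball, at the box's origin; ball 159 to 165 mm above the bench, highest at the box's middle. Rigid slot walls leave the ball 4.5 mm play round the path; about 1 N friction, no spring: it stays where left. Starts in the near notch, 0 to 11 mm from its end.
- selector_run (a point): Where the centre of the yellow ball belongs: the lever home in the far notch by the green dot (box x 35, y 25 mm, 159 mm above the bench). Axes as the box.
- other_knob (a point): Centre of the blue ball knob, 34 mm across, of the second lever box (same housing, gate mirrored left to right), about 160 mm above the bench. Not to be moved.

How it is judged (in metres and radians):
On the way, in this order (a step that is already met when the one before it is completed fails the run):
1. the yellow knob is out of the near notch, at the left end of the middle lane (x of selector_knob in the frame of selector between -0.015 and 0.015 m and y of selector_knob in the frame of selector above 0.008 m), for 0.05 s.
2. the yellow knob is at the right end of the middle lane (x of selector_knob in the frame of selector between -0.015 and 0.015 m and y of selector_knob in the frame of selector below -0.008 m), for 0.05 s.
3. the yellow knob is at the right end of the far lane (x of selector_knob in the frame of selector above 0.02 m and y of selector_knob in the frame of selector below -0.008 m), for 0.05 s.
At the end, for the whole second after the job is handed in: The yellow knob stands home in the far notch (at least 20 mm beyond the middle of the box along the box's x, and at least 13 mm to its left), and the blue knob is within 12 mm of where it started (x of selector_knob in the frame of selector above 0.02 m and y of selector_knob in the frame of selector above 0.013 m and distance of other_knob from where it was at the start of the episode below 0.012 m); the robot touches nothing.
It fails at once if the lever with the blue knob is shifted by more than 12 mm (distance of other_knob from where it was at the start of the episode above 0.012 m).
It also fails if it takes over 35 s, if anything falls off the work surface, if the arm or the gripper's body presses on something with over 40 N, if the wrist force passes 120 N, or if a joint passes its speed limit or range.

## Robot

A 6-joint arm with a two-finger parallel gripper is mounted at the origin on a cart in front of the work surface, level with it; the furniture and walls round the work are solid. World frame = base frame: x ahead of the robot, y to its left, z up, the work surface at z = 0. Lengths are in m, angles in degrees, forces in N, time in s.
With the tool pointing down it reaches from about 0.4 to 0.825 m from the base axis. Payload 7 kg.
Tool frame: the origin (TCP) lies at the very end of the fingers, on their centre line; the grasp point (between the pads) lies 19 mm behind it; z points along the fingers, y is the line along which they close (so a half turn about z gives the same grasp; the last joint's range is limited). The gripper opens to 88 mm and grips with 3 to 60 N. Pads are 19 mm wide; open, the fingers measure 130 mm over their backs; the gripper's body (78 mm by 193 mm) begins 47 mm behind the grasp point.
Start: joints at [87.21, 20.546, 0.682, 0, -70.136, -16.507], TCP at [0.223, 0.637, 0.227] pointing down, gripper open.
Joint ranges: [-176.03, 176.03], [-82.01, 121.73], [-58.28, 71.71], [-173.87, 95.51], [-174.79, -0.11], [-173.66, 173.66]. Speed limits (degrees/s): [136.94, 136.94, 172.46, 180, 180, 180].

## Interface

Orientations are given as [roll, pitch, yaw] about the fixed x, y, z axes, in that order (R = Rz(yaw) Ry(pitch) Rx(roll)).
In Python, from plant import get_obs, snapshot, camera_params, close_job, boxes_of, cut_out, landmark_of gives the robot as it stands.
- The arm moves only by the shell command python3 -m inch 'ROWS' [OPENING]. ROWS is text: rows parted by semicolons, each of 6 numbers parted by spaces: the shift along the tool's x, y, z in units of 30 cm (1.0 is 30 cm), then the turn, a rotation vector about the tool's x, y, z in units of pi rad (1.0 is pi rad). A call has 1 to 10 rows; each row is the pose to reach, as a shift and turn from the pose commanded when the call began, along the tool's axes at that moment, turning the shorter way round; what a row does not reach only later rows make up. A row lasts 1/12 s, in which the tool goes at most 41.7 mm and 7.16 degrees, less where a joint would pass 70% of its speed; a pose out of reach is approached as far as the arm can. A call with a number of a shift or a turn outside -1 to 1 is refused whole. A call with a gripper value outside its range is refused whole. OPENING is the closure, from -1 (fully open) to 1 (shut), set as the call begins (- or left out, the last holds). The fingers move at their own pace and stop on an object; the grip force is fixed at half the most. Time passes only in rows, so rows that repeat a pose let the fingers close. It gives the time, the measured TCP pose, the force, the opening and the grip force at its end, in the units of the state.
- get_obs(): the state, without advancing time (a new reading comes with each control period).
- snapshot(name): name is "side" or "top"; returns the picture (480x640x3 uint8, red, green, blue); there is no depth.
- camera_params(name): a dict with "mtx" (3x3 intrinsics, pixels), "k1" (the pictures are not rectified: a ray, as slopes to the right and down, at radius r is drawn at 1 + k1 r^2 times it, then the intrinsics apply), "rvec" (rotation vector, rad) and "tvec" (3), from world to camera coordinates, as OpenCV has them. Camera axes: x right, y down, z forward; pixel columns grow to the right and rows downward; lengths in m; the calibration is good to about 2 mm. A picture is of the moment at which its call begins. camera_params takes no time and is no camera call.
- close_job(): hands the job in; it is judged then, once.
Trained networks look in the newest picture that a camera, given by its name, has taken for a name from the list of things; names that differ only in an ending like _2 or _b are one class to them, and where a whole thing is asked for, a point or a joint stands for the part that bears it (a point fixed in the world has none). Each returns a list of dicts, best first, with "p" (0 to 1); they miss things now and then, are a little off and sometimes report something else, mostly with a low value. They report only what shows in the picture. A call takes as long as a camera call.
- boxes_of(camera, thing): "rect" ([left, top, width, height] in pixels, round what is visible of it).
- cut_out(camera, thing): "pixels" (480x640 bool, what is visible of it) and "rect" ([left, top, width, height] in pixels, round what is visible of it).
- landmark_of(camera, thing): "uv" ([column, row] in pixels: a listed point, or the origin of a listed thing).
The state is a dict: "clock": time; "joint_pos": joint angles; "qvel": joint speeds; "tau": joint torques, N m; "tool_pos": TCP position; "orientation": TCP orientation; "force": force on the tool from outside, world axes, zero at the start; "moment": the same for the moment, N m; "opening": finger opening in m; "gripper_force": force on a finger pad.
Only numpy, scipy, OpenCV 4.12 (cv2) and the standard library are available. Lean on these libraries where they do the work, as an engineer would, in place of code of your own. Each camera call takes 0.05 s, during which the arm holds its last target. There are 200 camera calls.

## Working session

There is one attempt and no reset: what is moved stays moved. The work goes in short steps, Python scripts to look and compute and a shell command to move; the robot and the scene stay as the last step left them, time stands still between calls to the robot, and variables do not carry over. Pictures are saved under pics/ and viewed, at most 10 in all, crops included, and the job is handed in when it is done.

```bash
mkdir -p pics; cat > h.py <<'E'
import numpy as np, cv2
from plant import *
from scipy.spatial.transform import Rotation as R
def cam(n):
    p=camera_params(n); return np.array(p["mtx"],float),p["k1"],cv2.Rodrigues(np.array(p["rvec"],float))[0],np.array(p["tvec"],float).ravel()
def ray(n,uv):
    K,k1,Rm,t=cam(n)
    x=cv2.undistortPoints(np.array([[uv]],float),K,np.array([k1,0,0,0,0.]),).ravel()
    d=Rm.T@np.array([x[0],x[1],1]); return -Rm.T@t, d/np.linalg.norm(d)
def atz(n,uv,z):
    c,d=ray(n,uv); return c+d*(z-c[2])/d[2]
def tri(a,b):
    (c1,d1),(c2,d2)=ray("top",a),ray("side",b)
    s=np.linalg.lstsq(np.c_[d1,-d2],c2-c1,rcond=None)[0]
    p,q=c1+d1*s[0],c2+d2*s[1]; return (p+q)/2,np.linalg.norm(p-q)
def proj(n,P):
    K,k1,Rm,t=cam(n); return cv2.projectPoints(np.array(P,float).reshape(-1,3),cv2.Rodrigues(Rm)[0],t,K,np.array([k1,0,0,0,0.]))[0].reshape(-1,2)
E
python3 - <<'E'
from h import *
for n in("top","side"):
    im=snapshot(n); cv2.imwrite(f"pics/{n}0.png",im[:,:,::-1])
    print(n,ray(n,(320,240)))
    for t in("selector_knob","other_knob","selector","selector_run"):
        print(t,[(np.round(d["uv"],1),round(d["p"],2)) for d in landmark_of(n,t)][:3])
    for t in("selector_knob","selector"): print(t,[(np.round(d["rect"]),round(d["p"],2)) for d in boxes_of(n,t)][:3])
print(get_obs())
E
```

```text
top (array([0.49846235, 0.19376627, 0.98563795]), array([ 0.07366438, -0.02286586, -0.99702092]))
selector_knob [(array([196.5, 267. ]), 0.7)]
other_knob [(array([415.2, 287.2]), 0.56)]
selector [(array([228.8, 253. ]), 0.97)]
selector_run [(array([196.1, 223.4]), 0.7)]
selector_knob [(array([184., 257.,  27.,  19.]), 0.68)]
selector [(array([186., 212.,  69.,  75.]), 0.69)]
side (array([ 0.15725746, -0.39091769,  0.70680664]), array([ 0.42026489,  0.63345178, -0.64970476]))
selector_knob [(array([246.3, 158.9]), 0.67)]
other_knob [(array([344.4, 302.5]), 0.9)]
selector [(array([278.1, 238.5]), 0.86)]
selector_run []
selector_knob [(array([235., 150.,  21.,  42.]), 0.72)]
selector [(array([229., 150.,  95., 120.]), 0.89)]
{'clock': 0.7, 'joint_pos': array([ 8.72103500e+01,  2.05443527e+01,  6.81126249e-01,  1.59585226e-04,
       -7.01364400e+01, -1.65063104e+01]), 'qvel': array([-0.01432924,  0.0774166 , -0.00534839,  0.03346197,  0.12672496,
        0.01905939]), 'tau': array([ 1.67410371e-05, -5.82157910e+01,  2.93267298e+01,  7.00131252e+00,
        1.27007504e-02, -2.80093320e-05]), 'tool_pos': array([0.22306967, 0.63704033, 0.22657808]), 'orientation': array([-1.79999638e+02, -4.91503122e-05, -1.92959062e+01]), 'force': array([ 0.1152383 , -0.39456199, -0.60467445]), 'moment': array([-0.01032943, -0.01879761,  0.02253293]), 'gripper_force': 0.0, 'opening': 0.08769902105428488}
```

View pics/top0.png

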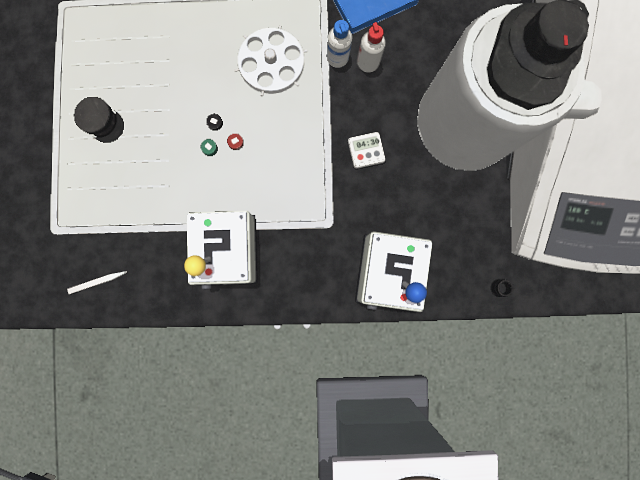

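View pics/side0.png

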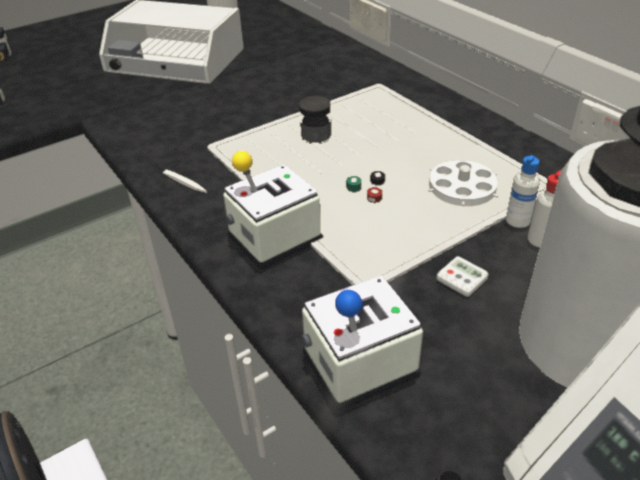

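The top view shows the yellow ball at about (195,266) and the blue one at (416,292). The yellow box is on the left, with red and green dots at about (209,271) and (208,223). Next I measure the ball centre and box pose.

```bash
cat > meas.py <<'E'
from h import *
def ball(n,lo=(20,140,110),hi=(34,255,255)):
    im=snapshot(n); m=cv2.inRange(cv2.cvtColor(im,cv2.COLOR_RGB2HSV),lo,hi)
    k,l,s,c=cv2.connectedComponentsWithStats(m); i=1+np.argmax(s[1:,4]); return c[i],s[i],im
E
python3 - <<'E'
from meas import *
a,sa,im=ball("top"); b,sb,_=ball("side"); print(a,sa,b,sb,tri(a,b), atz("top",a,.16))
# plate
g=cv2.cvtColor(im,cv2.COLOR_RGB2GRAY)
sub=im[205:295,175:265]; print(np.round(sub[50,::4].tolist()))
for th in (225,235,243):
    m=np.zeros_like(g); m[205:295,180:262]=(g[205:295,180:262]>th)*255
    m=cv2.morphologyEx(m,cv2.MORPH_OPEN,np.ones((3,3)))
    k,l,s,c=cv2.connectedComponentsWithStats(m); i=1+np.argmax(s[1:,4])
    ys,xs=np.nonzero(l==i); P=np.array([atz("top",(x,y),.105)[:2] for x,y in zip(xs,ys)])
    print(th,s[i],cv2.minAreaRect((P*1000).astype(np.float32)))
crop=im[200:300,170:270,::-1]; cv2.imwrite("pics/c1.png",cv2.resize(crop,(600,600),interpolation=cv2.INTER_CUBIC))
E
```

```text
[195.69060773 265.22651934] [184 256  21  20 181] [241.61512027 160.73883162] [232 152  20  20 291] (array([0.52249955, 0.37413914, 0.16152719]), np.float64(0.003128363061433141)) [0.52391742 0.37370891 0.16      ]
[[ 50  50  51]
 [ 46  47  48]
 [ 54  54  54]
 [166 167 156]
 [241 242 249]
 [211 198 152]
 [242 244 250]
 [250 252 254]
 [ 66  65  68]
 [ 56  56  57]
 [244 245 246]
 [244 245 246]
 [244 245 246]
 [244 245 246]
 [244 245 246]
 [244 245 246]
 [244 245 246]
 [244 245 246]
 [109 111 116]
 [ 99 100  94]
 [ 60  60  58]
 [ 34  33  34]
 [ 53  52  53]]
225 [ 180  211   67   70 2762] ((557.6427612304688, 355.7774353027344), (117.55461883544922, 112.1578598022461), 0.3028286397457123)Traceback (most recent call last):
  File "<stdin>", line 10, in <module>
  File "h.py", line 11, in atz
    c,d=ray(n,uv); return c+d*(z-c[2])/d[2]
        ~~~^^^^^^
  File "h.py", line 7, in ray
    K,k1,Rm,t=cam(n)
              ~~~^^^
  File "h.py", line 5, in cam
    p=camera_params(n); return np.array(p["mtx"],float),p["k1"],cv2.Rodrigues(np.array(p["rvec"],float))[0],np.array(p["tvec"],float).ravel()
ValueError: time passes only in moves, steps and waits
```

```bash
sed -i 's/^def cam/import functools\n@functools.cache\ndef cam/' h.py
python3 - <<'E'
from meas import *
im=snapshot("top"); g=cv2.cvtColor(im,cv2.COLOR_RGB2GRAY)
for th in (225,235):
    m=np.zeros_like(g); m[205:295,187:262]=(g[205:295,187:262]>th)*255
    m=cv2.morphologyEx(m,cv2.MORPH_OPEN,np.ones((3,3)))
    k,l,s,c=cv2.connectedComponentsWithStats(m); i=1+np.argmax(s[1:,4])
    ys,xs=np.nonzero(l==i); P=np.array([atz("top",(x,y),.105)[:2] for x,y in zip(xs,ys)])
    print(th,s[i],cv2.minAreaRect((P*1000).astype(np.float32)))
crop=im[200:300,170:270,::-1]; cv2.imwrite("pics/c1.png",cv2.resize(crop,(600,600),interpolation=cv2.INTER_CUBIC))
E
```

```text
225 [ 187  211   60   70 2738] ((557.6736450195312, 349.940185546875), (117.55461883544922, 100.48314666748047), 0.3028286397457123)
235 [ 187  212   60   69 2601] ((557.8771362304688, 350.1732177734375), (116.14681243896484, 99.99935913085938), 0.5018764138221741)
```

View pics/c1.png

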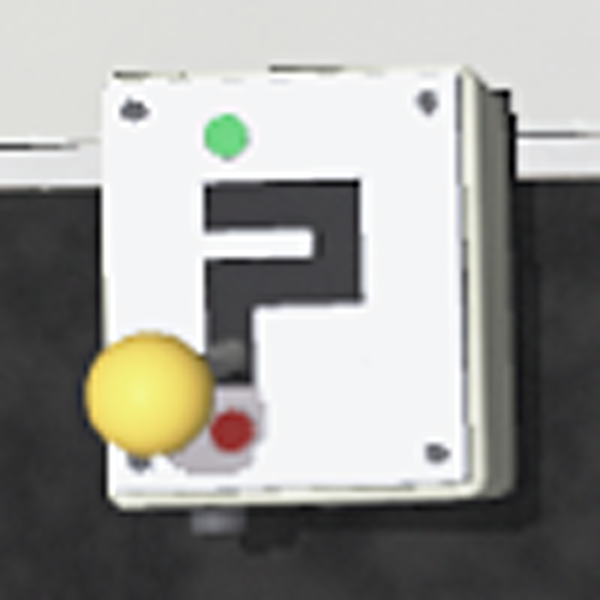

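The crop shows the four plate screws at crop (133,110), (427,101), (437,453) and (139,460). Their mean gives the box centre, so I use those.

```bash
python3 - <<'E'
from meas import *
f=lambda p:(170+(p[0]+.5)/6-.5,200+(p[1]+.5)/6-.5)
S=np.array([atz("top",f(p),.105)[:2] for p in[(133,110),(427,101),(437,453),(139,460)]])
print(S, S.mean(0)); print("edges",[np.linalg.norm(S[i]-S[i-1]) for i in range(4)])
x=S[0]+S[1]-S[2]-S[3]; y=S[0]+S[3]-S[1]-S[2]
yaw=np.arctan2(x[1],x[0]); yaw2=np.arctan2(-y[0],y[1]); print(np.degrees([yaw,yaw2]))
C=S.mean(0); w=(yaw+yaw2)/2; Rm=np.array([[np.cos(w),-np.sin(w)],[np.sin(w),np.cos(w)]])
for p in[(228,137),(232,430)]: print("dot",(atz("top",f(p),.105)[:2]-C)@Rm)
b=atz("top",(195.69,265.23),.1605)[:2]; print("ball",b,(b-C)@Rm,(np.array([.5225,.3741])-C)@Rm)
# slot corners
for p in[(204,182),(361,180),(363,302),(252,384)]: print("slot",(atz("top",f(p),.105)[:2]-C)@Rm)
for q in [(-35,25),(0,25),(0,-25),(35,-25),(35,25)]: print(q,C+Rm@np.array(q)/1e3)
E
```

```text
[[0.60654992 0.39163344]
 [0.60703287 0.30766958]
 [0.50708444 0.30643056]
 [0.50702477 0.39095845]] [0.556923   0.34917301]
edges [np.float64(0.09952743332969866), np.float64(0.08396524918322477), np.float64(0.09995610776492889), np.float64(0.08452790470870014)]
[0.54975706 0.1845174 ]
dot [0.04131831 0.01508409]
dot [-0.04191794  0.01549457]
ball [0.52389649 0.37360098] [-0.0328693   0.02463909] [-0.03426257  0.02514705]
slot [0.0286876  0.02215192]
slot [ 0.02787828 -0.02258972]
slot [-0.00680414 -0.02244022]
slot [-0.02908194  0.00954915]
(-35, 25) [0.52176353 0.37394823]
(0, 25) [0.55676281 0.3741725 ]
(0, -25) [0.55708319 0.32417352]
(35, -25) [0.59208247 0.32439779]
(35, 25) [0.59176209 0.37439677]
```

The pose holds up. Screw spacing is square to within 1 mm, and the ball falls at box (-34, 25) mm, inside the near notch. The box is at (0.557, 0.349) with yaw about 0.4°. Now I work out the approach in tool axes.

```bash
cat > go.py <<'E'
import sys; from h import *
def go(*T):
    o=get_obs(); r=R.from_euler("xyz",o["orientation"],degrees=True)
    for t in T:
        d=r.inv().apply(np.array(t[:3])-o["tool_pos"]); q=(r.inv()*R.from_euler("xyz",[180,0,t[3] if len(t)>3 else 0],degrees=True)).as_rotvec()
        print(np.round(d/.3,4),np.round(q/np.pi,4))
E
python3 -c "
from go import *
go((.523,.3737,.215),(.523,.3737,.142))"
```

```text
[1.2337 0.4982 0.0385] [-0.      0.     -0.1072]
[1.2338 0.4983 0.2818] [-0.      0.     -0.1072]
```

```bash
python3 -m inch '0.95 0.38 0.0 0 0 -0.107;0.95 0.38 0.0 0 0 -0.107;0.95 0.38 0.0 0 0 -0.107;0.95 0.38 0.0 0 0 -0.107;0.95 0.38 0.0 0 0 -0.107;0.95 0.38 0.0 0 0 -0.107;0.95 0.38 0.0 0 0 -0.107;0.95 0.38 0.0 0 0 -0.107' -1
python3 -c "
from go import *
go((.523,.3737,.215),(.523,.3737,.142))"
```

```text
clock: 1.52
tool_pos: [0.4573, 0.4319, 0.2268]
orientation: [180.0, -0.0, -0.2]
force: [-0.1, 0.1, -0.2]
opening: 0.0872
gripper_force: 0.0
[0.2196 0.1933 0.0396] [ 0.0001 -0.0001 -0.001 ]
[0.2195 0.1932 0.2829] [ 0.0001 -0.0001 -0.001 ]
```

```bash
python3 -m inch '0.22 0.193 0.0 0 0 0;0.22 0.193 0.0 0 0 0;0.22 0.193 0.02 0 0 0;0.22 0.193 0.04 0 0 0;0.22 0.193 0.04 0 0 0'
python3 -c "
from go import *
go((.523,.3737,.142))
from meas import *
a,s,_=ball('side');print(a,s)"
```

```text
clock: 1.93
tool_pos: [0.52, 0.3766, 0.213]
orientation: [179.9, 0.1, -0.1]
force: [0.3, 0.1, -0.1]
opening: 0.0879
gripper_force: 0.0
[0.0106 0.0092 0.2365] [ 0.0004  0.0006 -0.0007]
[241.53191489 160.87588652] [233 152  18  20 282]
```

```bash
python3 -m inch '0.0 0.0 0.08 0 0 0;0.0 0.0 0.16 0 0 0;0 0 0.237 0 0 0;0 0 0.237 0 0 0;0 0 0.237 0 0 0'
python3 - <<'E'
from go import *
go((.523,.3737,.142))
im=snapshot("side"); cv2.imwrite("pics/s2.png",cv2.resize(im[80:300,150:400,::-1],None,fx=2.5,fy=2.5))
E
```

```text
clock: 2.4
tool_pos: [0.5193, 0.3779, 0.143]
orientation: [179.9, 0.1, 0.1]
force: [0.1, 1.1, 1.1]
opening: 0.0876
gripper_force: 0.0
[0.0124 0.0139 0.0034] [0.0006 0.0004 0.0004]
```

View pics/s2.png

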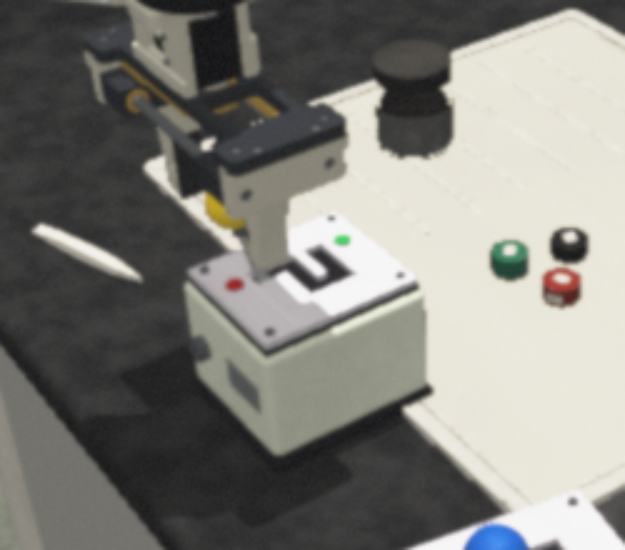

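The fingers straddle the yellow ball, and the blue one is clear. I trim the 4 mm offset and close.

```bash
python3 -m inch '0.012 0.014 0.003 0 0 0;0.012 0.014 0.003 0 0 0;0.012 0.014 0.003 0 0 0' -1; python3 -m inch '0 0 0 0 0 0;0 0 0 0 0 0;0 0 0 0 0 0;0 0 0 0 0 0;0 0 0 0 0 0;0 0 0 0 0 0;0 0 0 0 0 0;0 0 0 0 0 0' 1
```

```text
clock: 2.7
tool_pos: [0.5245, 0.3735, 0.144]
orientation: [-179.9, -0.1, -0.0]
force: [-0.3, 0.3, 0.6]
opening: 0.0874
gripper_force: 0.0
clock: 3.37
tool_pos: [0.524, 0.3732, 0.1425]
orientation: [-180.0, 0.0, -0.0]
force: [-0.1, 1.5, 1.6]
opening: 0.04
gripper_force: 0.8
```

```bash
python3 -m inch '0 0 0 0 0 0;0 0 0 0 0 0;0 0 0 0 0 0;0 0 0 0 0 0'; python3 -c "
from go import *
go((.5575,.374,.1455))"
```

```text
clock: 3.7
tool_pos: [0.5241, 0.3735, 0.1428]
orientation: [-180.0, -0.0, -0.0]
force: [-0.3, 1.8, 0.2]
opening: 0.0326
gripper_force: 30.0
[ 0.1113 -0.0017 -0.009 ] [-0.0002 -0.0002 -0.0002]
```

Gripped: 32.6 mm opening at 30 N on the ball. Now leg 1, away.

```bash
python3 -m inch '0.02 0 -0.003 0 0 0;0.04 0 -0.005 0 0 0;0.06 0 -0.008 0 0 0;0.08 0 -0.01 0 0 0;0.1 0 -0.01 0 0 0;0.112 0 -0.011 0 0 0;0.112 0 -0.011 0 0 0;0.112 0 -0.011 0 0 0'; python3 -c "
from go import *
go((.5570,.3242,.1455))"
```

```text
clock: 4.37
tool_pos: [0.5582, 0.373, 0.1458]
orientation: [180.0, -0.0, -0.1]
force: [-0.0, 1.7, 2.7]
opening: 0.0323
gripper_force: 30.0
[-0.0039  0.1625  0.0011] [ 0.     -0.0002 -0.0004]
```

```bash
python3 -m inch '-0.002 0.02 -0.002 0 0 0;-0.003 0.04 -0.004 0 0 0;-0.003 0.06 -0.006 0 0 0;-0.003 0.08 -0.006 0 0 0;-0.003 0.1 -0.005 0 0 0;-0.003 0.12 -0.004 0 0 0;-0.003 0.14 -0.002 0 0 0;-0.003 0.162 0 0 0 0;-0.003 0.162 0 0 0 0;-0.003 0.162 0 0 0 0'; python3 -c "
from go import *
go((.592,.3244,.142))"
```

```text
clock: 5.2
tool_pos: [0.5572, 0.325, 0.1468]
orientation: [-179.9, -0.1, -0.0]
force: [0.6, 2.3, 5.9]
opening: 0.0323
gripper_force: 30.0
[0.1161 0.0018 0.0161] [-0.0005 -0.0005 -0.0002]
```

```bash
python3 -m inch '0.02 0.001 0.001 0 0 0;0.04 0.001 0.003 0 0 0;0.06 0.001 0.006 0 0 0;0.08 0.001 0.009 0 0 0;0.1 0.001 0.013 0 0 0;0.115 0.001 0.016 0 0 0;0.115 0.001 0.016 0 0 0;0.115 0.001 0.016 0 0 0'; python3 - <<'E'
from go import *
go((.5918,.3744,.142))
from meas import *
a,s,im=ball("top"); print(a,s,atz("top",a,.159))
cv2.imwrite("pics/t3.png",cv2.resize(im[180:310,160:290,::-1],None,fx=4,fy=4))
E
```

```text
clock: 5.87
tool_pos: [0.5919, 0.3236, 0.1417]
orientation: [179.9, -0.1, -0.0]
force: [2.8, -0.8, 7.4]
opening: 0.0323
gripper_force: 30.0
[-0.0006 -0.1694 -0.0013] [ 0.0004 -0.0003 -0.0002]Traceback (most recent call last):
  File "<stdin>", line 4, in <module>
  File "meas.py", line 4, in ball
    k,l,s,c=cv2.connectedComponentsWithStats(m); i=1+np.argmax(s[1:,4]); return c[i],s[i],im
                                                     ~~~~~~~~~^^^^^^^^^
    return _wrapfunc(a, 'argmax', axis=axis, out=out, **kwds)
    return bound(*args, **kwds)
ValueError: attempt to get argmax of an empty sequence
```

The gripper hides the ball from above, but the grip is unchanged at 32.3 mm and 30 N. Last leg, back across.

```bash
python3 -m inch '0 -0.02 -0.003 0 0 0;0 -0.04 -0.006 0 0 0;0 -0.06 -0.008 0 0 0;0 -0.08 -0.008 0 0 0;0 -0.1 -0.008 0 0 0;0 -0.12 -0.006 0 0 0;0 -0.14 -0.004 0 0 0;0 -0.168 -0.001 0 0 0;0 -0.168 -0.001 0 0 0;0 -0.168 -0.001 0 0 0'; python3 - <<'E'
from go import *
im=snapshot("side"); cv2.imwrite("pics/s4.png",cv2.resize(im[80:300,150:400,::-1],None,fx=2.5,fy=2.5))
E
```

```text
clock: 6.75
tool_pos: [0.5907, 0.3728, 0.1408]
orientation: [179.8, 0.1, -0.0]
force: [0.4, -3.6, 4.3]
opening: 0.0321
gripper_force: 30.0
```

View pics/s4.png

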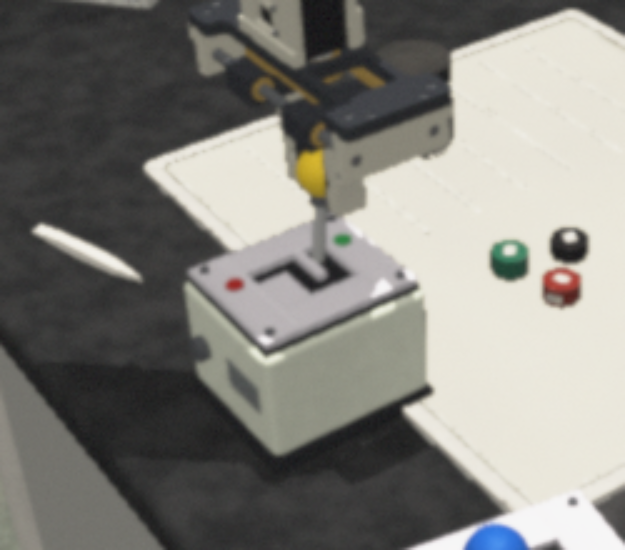

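The ball is still gripped and the stem stands in the far slot by the green dot. I release and lift straight up.

```bash
python3 -m inch '0 0 0 0 0 0;0 0 0 0 0 0;0 0 0 0 0 0;0 0 0 0 0 0;0 0 0 0 0 0;0 0 0 0 0 0;0 0 0 0 0 0;0 0 0 0 0 0' -1; python3 -m inch '0 0 -0.1 0 0 0;0 0 -0.2 0 0 0;0 0 -0.3 0 0 0;0 0 -0.4 0 0 0;0 0 -0.4 0 0 0;0 0 -0.4 0 0 0'; python3 - <<'E'
from meas import *
a,s,im=ball("side"); print(a,s,atz("side",a,.159)[:2])
cv2.imwrite("pics/s5.png",cv2.resize(im[80:360,150:450,::-1],None,fx=2,fy=2))
print(proj("side",[.5918,.3744,.159]), [d["uv"] for d in landmark_of("side","other_knob")])
C=np.array([.5569,.3492]);print(atz("side",a,.159)[:2]-C)
E
```

```text
clock: 7.47
tool_pos: [0.5911, 0.3746, 0.1414]
orientation: [-180.0, 0.0, -0.0]
force: [-0.1, 1.5, -0.7]
opening: 0.0804
gripper_force: 0.0
clock: 7.97
tool_pos: [0.5919, 0.3753, 0.2641]
orientation: [-179.8, -0.2, -0.0]
force: [-0.8, -0.5, -1.0]
opening: 0.0877
gripper_force: 0.0
[277.98518519 148.25185185] [269 139  19  20 270] [0.58914989 0.37476683]
[[279.47052702 147.82141023]] []
[0.03224989 0.02556683]
```

View pics/s5.png

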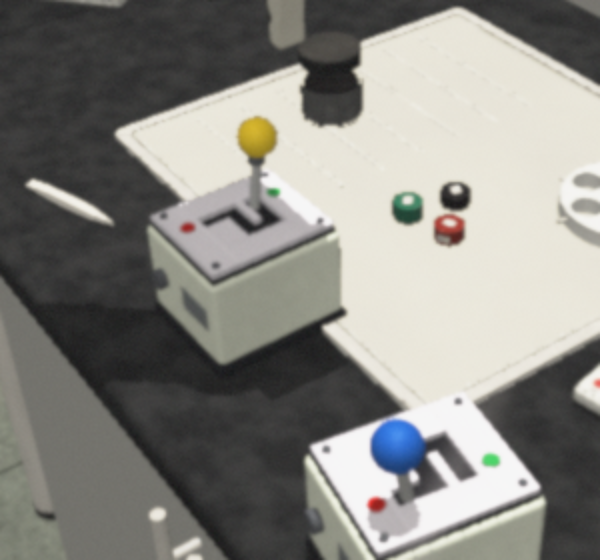

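The yellow ball, at (278,148), is free at box (32, 26) mm, home by the green dot. The blue lever hasn't moved and the gripper is clear.

```bash
python3 -c "
from plant import close_job
print(close_job())"
```

```text
the job is handed in; nothing more can be done
None
```

The yellow lever went through the zigzag to the far notch and was let go at about box (32, 26) mm, the blue lever was left alone, and I handed the job in at about 8 s; the call returned no verdict.

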